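Clamp a tin with a fold-out crank

ROBOT

A 6-joint arm with a two-finger parallel gripper is mounted at the origin on the work surface. World frame = base frame: x ahead of the robot, y to its left, z up, the work surface at z = 0. Lengths are in m, angles in degrees, forces in N, time in s.
With the tool pointing down it reaches from about 0.35 to 0.875 m from the base axis. Payload 4.2 kg.
Tool frame: the origin (TCP) lies on the centre line of the jaws, within the pads' length; the fingertips stand 25 mm ahead of it and the grasp point (between the pads) lies 6 mm ahead of it; z points along the fingers, y is the line along which they close (so a half turn about z gives the same grasp; the last joint's range is limited). The gripper opens to 87 mm and grips with 3 to 60 N. Pads are 19 mm wide; open, the fingers measure 117 mm over their backs; the gripper's body (75 mm by 190 mm) begins 51 mm behind the grasp point.
Start: joints at [88.957, 22.042, 0.453, 0, -68.411, -14.817], TCP at [0.171, 0.601, 0.248] pointing down, gripper open.
Joint ranges: [-179.83, 179.83], [-69.29, 118.12], [-61.27, 80.66], [-181.25, 117.63], [-171.15, -9.14], [-177.46, 177.46]. Speed limits (degrees/s): [159.86, 159.86, 180, 180, 180, 180].

INTERFACE

Orientations are given as a 3x3 rotation matrix whose columns are the frame's x, y, z axes.
In Python, from station import r gives the robot as it stands.
- The arm moves only by the tool move_arm, never from a script. Its argument "series" is a list of rows, each an object with "grip": the opening, from 0 (shut) to 1 (fully open); "xyz": the shift along the tool's x, y, z in mm, a list of three; "angular": the turn, a rotation vector about the tool's x, y, z in rad, a list of three. A call has 1 to 10 rows; each row is the pose to reach, as a shift and turn from the pose commanded when the call began, along the tool's axes at that moment; what a row does not reach only later rows make up. A row lasts 1/10 s, in which the tool goes at most 50 mm and 8.59 degrees, less where a joint would pass 70% of its speed; a pose out of reach is approached as far as the arm can. A call with a gripper value outside its range is refused whole. The fingers move at their own pace and stop on an object; the grip force is fixed at half the most. Time passes only in rows, so rows that repeat a pose let the fingers close. It gives the time, the measured TCP pose, the force, the opening and the grip force at its end, in the units of the state.
- r.sense(): the state, without advancing time (a new reading comes with each control period).
- r.capture(name): name is "scene" or "top" or "wrist"; returns a dict with "img" (400x640x3 uint8, red, green, blue), "camera_matrix" (3x3 intrinsics, pixels), "rvec" (rotation vector, rad) and "tvec" (3), from world to camera coordinates, as OpenCV has them; the wrist camera has in their place "hand_eye" (4x4, takes a point from camera to tool coordinates, whose origin is the TCP and whose axes are the flange's). Camera axes: x right, y down, z forward; pixel columns grow to the right and rows downward; lengths in m; the calibration is good to about 2 mm. A picture is of the moment at which its call begins: read the wrist's pose just before it. There is no depth.
- r.finish_job(): hands the job in; it is judged then, once.
The state is a dict: "time_s": time; "joints": joint angles; "joint_velocities": joint speeds; "effort": joint torques, N m; "tcp_pos": TCP position; "ee_rot": TCP orientation; "wrist_force": force on the tool from outside, world axes, zero at the start; "moment": the same for the moment, N m; "gripper_width": opening from 0.0 (shut) to 1.0 (fully open); "gripper_force": force on a finger pad.
Only numpy, scipy, OpenCV 4.12 (cv2) and the standard library are available. Lean on these libraries where they do the work, as an engineer would, in place of code of your own. Each camera call takes 0.05 s, during which the arm holds its last target. There are 200 camera calls.

TASK

Secure the tin in the counter-top tin holder so that it can be opened: swing the folding crank handle up and out, crank it clockwise until the jaw has pushed the tin against the stop and grips it firmly but without denting it, then fold the handle back down fully flat over the crank arm and let go. Leave the tin clamped and the other things on the counter where they are.

Things in the scene. Friction and masses are not known exactly. Their poses are not given: they have to be found in the camera images.
- holder: tin holder screwed to the counter: white gearbox 100 x 100 mm, top at 95 mm, on a dark base plate 130 mm wide, 12 mm thick. Origin on the counter under the crank axis, z up. The plate spans -70 to +300 mm along its y. At the +y end stands a steel vee stop, 55 mm high, set anew each time and not reported: the tin's centre seats 165 to 195 mm along +y
- crank_axis (a point): point on the crank's vertical axis at mid thickness of the crank arm, 126.5 mm above the counter. The arm is a steel bar 18 mm wide, 9 mm thick, reaching from 9 mm behind the axis to 75 mm beyond it, on a neck 18 mm in diameter that leaves 27 mm free under the arm
- fold_pin (a point): centre of the level cross pin on which the handle folds, at the arm's outer end, 67 mm from the crank axis, 142 mm above the counter. From crank_axis to fold_pin is the arm's direction; the pin lies square to it. Folding moves the handle in the upright plane along the arm, in a circle about the pin
- handle_grip (a point): centre of the black grip (19 mm in diameter, 50 mm long, a sleeve turning freely on its stem), 47 mm from the fold pin; free end 64.5 mm from it. Folded: level over the arm, centre 20 mm from the crank axis, 142 mm above the counter; can be pinched from above, fingers either side of grip and arm. Out: upright over the pin, centre at 189 mm
- handle (a joint): fold angle of the handle: 0 folded flat over the arm, 1.57 upright; the outward stop is at 1.60. A friction hinge (0.07 N m) holds it at any angle; a push towards the crank axis on an upright handle folds it, a push along the turning circle does not
- crank (a joint): crank angle, grows clockwise seen from above, 0 to 7.8. Friction of 0.30 N m (4.5 N at the handle) holds it where it is left. Each radian moves the jaw 14 mm to the stop; 3 to 6.5 rad are needed. When the tin meets the stop the torque climbs steeply: 0.14 N m (2.1 N at the handle) per 10 N of clamping
- jaw: moving jaw, steel plate 70 mm wide, 54 mm high, black face, pushes the tin along the holder's +y. Origin at the middle of its face's lower edge, 18 mm above the counter, 70 mm along the holder's +y at crank angle 0 (14 mm more per radian). Firm: 12 N or more on the tin while cranking, and over 5 N left when the crank is let go; more than 60 N dents the tin
- tin: plain metal tin, 73 mm in diameter, 82 mm high, about 0.4 kg, standing on the 12 mm base plate between jaw and stop. Origin at the centre of its underside, z up
- jug: steel jug, 80 mm in diameter, 90 mm high, with a handle; stands by, leave alone. Origin at the centre of its underside
- carton: white carton 70 x 70 x 100 mm; stands by, leave alone. Origin at the centre of its underside
- syrup: yellow squeeze bottle 60 mm in diameter, 115 mm high; stands by, leave alone. Origin at the centre of its underside
There are look-alikes about, which are no part of the job. Leave any green or pink look-alike of the tin alone.

How it is judged (in metres and radians):
On the way, in this order (a step that is already met when the one before it is completed fails the run):
1. the handle is swung out upright (fold angle above 1.35) (value of joint handle above 1.35 rad), for 0.2 s.
2. by cranking with the handle out, the jaw grips the tin with 12 N or more (contact force between jaw and tin above 12 N and value of joint handle above 1.1 rad and value of joint crank above 3 rad), for 0.2 s.
At the end, for the whole second after the job is handed in: the handle is folded flat (fold angle below 0.15), the jaw still presses the tin (more than 5 N), and the tin stands upright (within 0.08 rad) and still on the base plate (value of joint handle below 0.15 rad and contact force between jaw and tin above 5 N and angle between tin's own z axis and vertical below 0.08 rad and z of tin in the frame of holder below 0.02 m and linear speed of tin below 0.01 m/s); the robot touches nothing.
It fails at once if the tin is dented: the jaw presses it with more than 60 N (contact force between jaw and tin above 60 N).
It fails at once if a bystander is pushed more than 30 mm or tipped (distance of any of jug, carton, syrup from where it was at the start of the episode above 0.03 m or angle between any of jug, carton, syrup's own z axis and vertical above 0.4 rad).
It also fails if it takes over 72 s, if anything falls off the work surface, if the arm or the gripper's body presses on something with over 40 N, if the wrist force passes 120 N, or if a joint passes its speed limit or range.

## Working session

There is one attempt and no reset: what is moved stays moved. The work goes in short steps, Python scripts to look and compute and a tool call to move; the robot and the scene stay as the last step left them, time stands still between calls to the robot, and variables do not carry over. Pictures are saved under pics/ and viewed, at most 10 in all, crops included, and the job is handed in when it is done.

Besides the shell and the picture viewer there is one more tool, called after "Request:" as name(argument=value, ...), one argument or row to a line, values as JSON. move_arm: Moves the arm, as the interface text tells. Its arguments: {"type":"object","properties":{"series":{"type":"array"}},"required":["series"]}

```bash
mkdir -p pics; ls; python3 - <<'E'
from station import r
import cv2,numpy as np
s=r.sense();print(s)
for n in("scene","top"):
    c=r.capture(n);cv2.imwrite(f"pics/{n}0.png",c["img"][:,:,::-1]);np.savez(f"{n}0.npz",**c);print(n,c["camera_matrix"],c["rvec"],c["tvec"])
E
```

```text
pics
{'time_s': 0.0, 'joints': array([ 8.89570154e+01,  2.20905433e+01,  3.79961149e-01, -3.04073358e-02,
       -6.84125321e+01, -1.48181243e+01]), 'joint_velocities': array([-0.02159295,  0.01045688,  0.04790341, -0.0020799 , -0.0483909 ,
       -0.00103726]), 'effort': array([ 6.20210958e-04, -3.90665138e+01,  1.87404120e+01,  4.21972811e+00,
        1.10447893e-02, -1.79972790e-04]), 'tcp_pos': array([0.17062323, 0.6006796 , 0.24645942]), 'ee_rot': array([[ 9.61873536e-01, -2.73494089e-01, -5.32512601e-04],
       [-2.73494598e-01, -9.61871160e-01, -2.13936111e-03],
       [ 7.28941043e-05,  2.20343415e-03, -9.99997570e-01]]), 'wrist_force': array([-0.20230073, -0.4388315 ,  0.05254682]), 'moment': array([ 0.08189539,  0.03263387, -0.04517245]), 'gripper_force': 0.0, 'gripper_width': 0.9998623417363556}
scene [[440.91755586   0.         310.90364332]
 [  0.         440.91755586 196.10717181]
 [  0.           0.           1.        ]] [ 1.4838858   1.83155667 -0.99182742] [ 0.12426015 -0.22049023  1.3915709 ]
top [[424.65647206   0.         315.70948755]
 [  0.         424.65647206 199.4681355 ]
 [  0.           0.           1.        ]] [ 2.25707032 -1.95535134  0.20285403] [-0.05859974  0.56077869  0.7951386 ]
```

View pics/scene0.png

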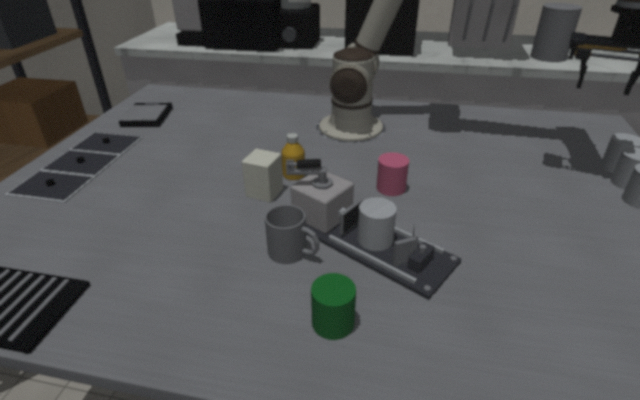

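View pics/top0.png

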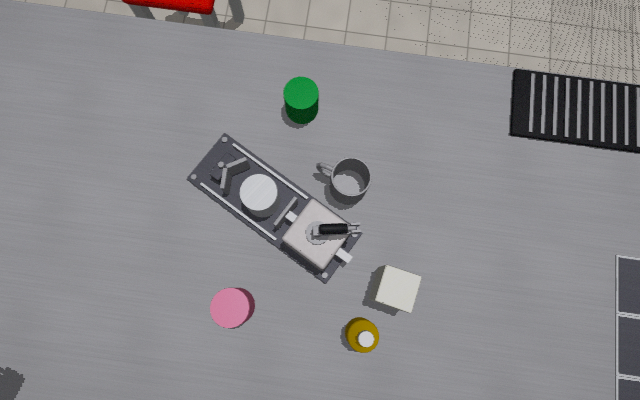

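The scene view shows the holder at about (330-450, 180-285), with the handle folded at (308,164). In the top view the grip is at (333,229), the fork/pin end at about (357,228), the tin at (259,195), the vee stop at about (230,172), and the plate corners at (225,135), (188,178), (326,282) and (360,235). The tin candidates are grey/white (259,195), green (301,97) and pink (232,308). The plain one on the base plate fits the description. I'll enlarge and measure next.

```bash
cat > h.py <<'E'
import numpy as np,cv2
def cam(c):
    R=cv2.Rodrigues(np.array(c["rvec"]))[0];t=np.array(c["tvec"]).ravel();return np.array(c["camera_matrix"]),R,t
def ray(c,p,z):
    K,R,t=cam(c);d=R.T@np.linalg.inv(K)@np.array([p[0],p[1],1.]);o=-R.T@t
    return o+d*(z-o[2])/d[2]
def proj(c,P):
    K,R,t=cam(c);q=K@(R@np.array(P)+t);return q[:2]/q[2]
E
python3 - <<'E'
from h import *
c=dict(np.load("top0.npz"));im=c["img"][:,:,::-1]
cv2.imwrite("pics/crop1.png",cv2.resize(im[125:290,180:380],None,fx=4,fy=3.6*4/3.6,interpolation=cv2.INTER_CUBIC)[:600])
g=im.max(2);m=np.zeros_like(g);m[215:245,310:365]=(g[215:245,310:365]<40)*255
n,l,st,ce=cv2.connectedComponentsWithStats(m)
for i in range(1,n):
    if st[i,4]>20: print("dark",st[i],ce[i],ray(c,ce[i],.142))
cs=[(225,135),(188,178),(326,282),(360,235)]
P=np.array([ray(c,p,.012) for p in cs]);print(P)
print("sides",[np.linalg.norm(P[i]-P[(i+1)%4]) for i in range(4)])
u=(P[0]+P[1]-P[2]-P[3])[:2];u/=np.linalg.norm(u);b=(P[2]+P[3])[:2]/2;print("y dir",u,"origin",b+u*.07)
print("tin top",ray(c,(259,191),.094))
for n_,p,z in [("jug",(351,175),.09),("carton",(400,288),.1),("syrup",(366,339),.115)]:print(n_,ray(c,p,z))
E
```

```text
dark [319 224  28  11 187] [332.71122995 228.7540107 ] [ 0.49791167 -0.01755157  0.142     ]
[[ 0.6860441   0.23890373  0.012     ]
 [ 0.57973828  0.29909892  0.012     ]
 [ 0.40593787 -0.02203398  0.012     ]
 [ 0.51099514 -0.07884786  0.012     ]]
sides [np.float64(0.12216542200456845), np.float64(0.3651478068893527), np.float64(0.11943553544293946), np.float64(0.36277845649572443)]
y dir [0.47924056 0.87768359] origin [0.49201335 0.01099693]
tin top [0.55670638 0.13130342 0.094     ]
jug [ 0.61469269 -0.04005716  0.09      ]
carton [ 0.41334033 -0.15489135  0.1       ]
syrup [ 0.31756341 -0.10195039  0.115     ]
```

View pics/crop1.png

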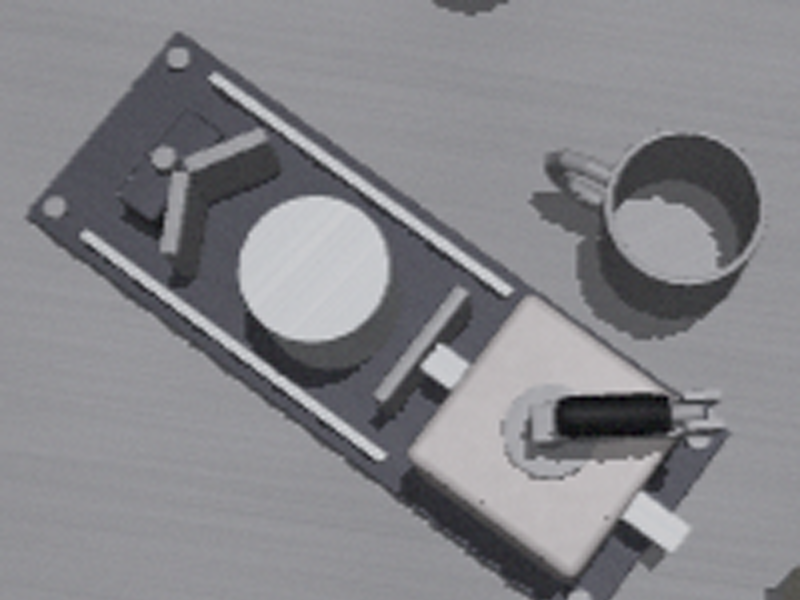

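The plain tin at (259,195) stands on the plate between the jaw and the vee stop, so it's the right one. The arm points right in the image, with the fork pin at about (354,229). Next I'll cross-check the grip and pin in both views.

```bash
python3 - <<'E'
from h import *
c=dict(np.load("top0.npz"));s=dict(np.load("scene0.npz"))
g=s["img"].max(2);m=np.zeros_like(g);m[150:180,285:335]=(g[150:180,285:335]<45)*255
n,l,st,ce=cv2.connectedComponentsWithStats(m)
for i in range(1,n):
    if st[i,4]>15: print("dark scene",st[i],ce[i],ray(s,ce[i],.142))
G=ray(c,(332.7,228.75),.142);F=ray(c,(354.2,228.7),.142);print("G",G,"F",F,"d",np.linalg.norm(F-G))
d=(F-G)[:2];d/=np.linalg.norm(d);print("dir",d,"axis",G[:2]-.02*d)
# neck plate disc centre crop (545,432), gearbox corners
print("disc",ray(c,(180+545/4,125+432/4),.096))
q=[ray(c,(180+a/4,125+b/4),.095)[:2] for a,b in[(528,296),(410,455),(578,578)]];print(q,(q[0]+q[2])/2)
print("scene proj of G",proj(s,G),"F",proj(s,F))
o=np.array([.492,.011]);print("tin y",(ray(c,(180+314/4,125+269/4),.094)[:2]-G[:2]+.02*d)@np.array([.479,.878]))
E
```

```text
dark scene [297 160  23   9 178] [308.3258427  163.93258427] [ 0.49926264 -0.01937811  0.142     ]
G [ 0.49791593 -0.01753086  0.142     ] F [ 0.5034562 -0.0553369  0.142    ] d 0.038209830815554846
dir [ 0.144996   -0.98943224] axis [0.49501601 0.00225779]
disc [0.49187346 0.01083065 0.096     ]
[array([0.55554186, 0.02816086]), array([0.47222252, 0.07202962]), array([ 0.42697355, -0.01390385])] [0.4912577 0.0071285]
scene proj of G [309.33911712 163.69722132] F [291.00541652 163.31430427]
tin y 0.14209386901882023
```

The pin is at about (0.503,-0.056) and the axis at about (0.4925,0.0105). That makes the spacing 67 mm, as given, and agrees with the neck disc. The arm direction is (0.15,-0.99). I'm moving now.

Request:
move_arm(
  series=[
    {"grip": 1,"xyz": [320,335,0],"angular": [0,0,1.143]},
    {"grip": 1,"xyz": [320,335,0],"angular": [0,0,1.143]},
    {"grip": 1,"xyz": [320,335,0],"angular": [0,0,1.143]},
    {"grip": 1,"xyz": [320,335,0],"angular": [0,0,1.143]},
    {"grip": 1,"xyz": [320,335,0],"angular": [0,0,1.143]},
    {"grip": 1,"xyz": [320,335,0],"angular": [0,0,1.143]},
    {"grip": 1,"xyz": [320,335,0],"angular": [0,0,1.143]},
    {"grip": 1,"xyz": [320,335,0],"angular": [0,0,1.143]},
    {"grip": 1,"xyz": [320,335,0],"angular": [0,0,1.143]},
    {"grip": 1,"xyz": [320,335,0],"angular": [0,0,1.143]},
  ],
)

```text
time_s: 1.1
tcp_pos: [0.3876, 0.1879, 0.2473]
ee_rot: [[0.146, -0.989, -0.001], [-0.989, -0.146, -0.001], [0.001, 0.001, -1.0]]
wrist_force: [-0.7, 1.1, 0.2]
gripper_width: 0.998
gripper_force: 0.0
```

```bash
cat >> h.py <<'E'
def togo(s,P):
    return np.round(np.array(s["ee_rot"]).T@(np.array(P)-s["tcp_pos"])*1000,1)
E
python3 - <<'E'
from h import *;from station import r
s=r.sense();print(s["time_s"],s["tcp_pos"],s["ee_rot"],s["joints"]);print(togo(s,[.4961,-.0132,.24]))
E
```

```text
1.1 [0.3875558  0.18785812 0.24729505] [[ 1.45849255e-01 -9.89306454e-01 -8.56733816e-04]
 [-9.89306595e-01 -1.45848576e-01 -8.08560874e-04]
 [ 6.74961084e-04  9.65500416e-04 -9.99999306e-01]] [ 4.76366268e+01  2.72355339e+00 -2.49796047e+01 -5.70401578e-03
 -6.23641490e+01 -3.92475340e+01]
[214.7 -78.1   7.4]
```

Request:
move_arm(
  series=[
    {"grip": 1,"xyz": [215,-78,7],"angular": [0,0,0]},
    {"grip": 1,"xyz": [215,-78,7],"angular": [0,0,0]},
    {"grip": 1,"xyz": [215,-78,7],"angular": [0,0,0]},
    {"grip": 1,"xyz": [215,-78,7],"angular": [0,0,0]},
    {"grip": 1,"xyz": [215,-78,7],"angular": [0,0,0]},
    {"grip": 1,"xyz": [215,-78,7],"angular": [0,0,0]},
    {"grip": 1,"xyz": [215,-78,7],"angular": [0,0,0]},
    {"grip": 1,"xyz": [215,-78,7],"angular": [0,0,0]},
  ],
)

```text
time_s: 1.9
tcp_pos: [0.496, -0.0088, 0.2404]
ee_rot: [[0.151, -0.989, -0.001], [-0.989, -0.151, 0.0], [-0.0, 0.001, -1.0]]
wrist_force: [-0.8, -0.6, 0.0]
gripper_width: 1.001
gripper_force: 0.0
```

```bash
python3 - <<'E'
from h import *;from station import r
s=r.sense();c=r.capture("wrist");print(s["tcp_pos"],s["wrist_force"]);print(togo(s,[.4961,-.0132,.156]),c["hand_eye"],c["camera_matrix"])
c["p"]=s["tcp_pos"];c["R"]=s["ee_rot"];np.savez("w1.npz",**c)
cv2.imwrite("pics/w1.png",c["img"][:,:,::-1])
E
```

```text
[ 0.496014   -0.00880613  0.24037445] [-0.82648928 -0.57546163  0.04885109]
[ 4.4  0.5 84.4] [[ 1.25854406e-04 -9.67053084e-01 -2.54574775e-01  6.93940400e-02]
 [ 9.99999687e-01  3.20695488e-04 -7.23854884e-04  3.73813212e-04]
 [ 7.81647080e-04 -2.54574605e-01  9.67052822e-01 -1.37131714e-01]
 [ 0.00000000e+00  0.00000000e+00  0.00000000e+00  1.00000000e+00]] [[354.65958211   0.         323.9485238 ]
 [  0.         354.65958211 202.51216849]
 [  0.           0.           1.        ]]
```

View pics/w1.png

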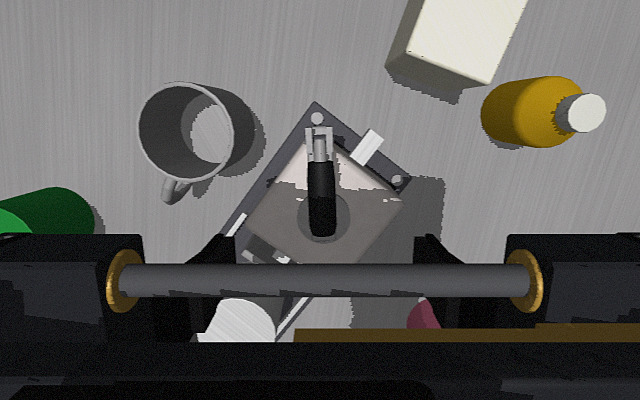

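The wrist view shows the handle lined up with the tool x axis: grip from (321,163) to (322,236), fork from (306,128) to (332,160). I'll turn these into positions.

```bash
python3 - <<'E'
from h import *
c=dict(np.load("w1.npz"));H=c["hand_eye"];K=c["camera_matrix"]
T=np.eye(4);T[:3,:3]=c["R"];T[:3,3]=c["p"];M=T@H
for n,p,z in[("grip near pin",(321,163),.1515),("grip free",(322,236),.142),("fork end",(319,127),.147)]:
    d=M[:3,:3]@np.linalg.inv(K)@[*p,1.];o=M[:3,3];print(n,o+d*(z-o[2])/d[2])
A=np.array([.4925,.0105]);d=np.array([.15,-.989])
for q in(-2.5,.067-.0645,.067,.075): print(q,A+q*d)
E
```

```text
grip near pin [ 0.50308083 -0.04418582  0.1515    ]
grip free [0.49455015 0.00817164 0.142     ]
fork end [ 0.50770981 -0.06608902  0.147     ]
-2.5 [0.1175 2.483 ]
0.0025000000000000022 [0.492875  0.0080275]
0.067 [ 0.50255  -0.055763]
0.075 [ 0.50375  -0.063675]
```

The wrist view agrees within 2 mm. I'll lower and pinch.

Request:
move_arm(
  series=[
    {"grip": 1,"xyz": [4.5,-1,40],"angular": [0,0,0]},
    {"grip": 1,"xyz": [4.5,-1,70],"angular": [0,0,0]},
    {"grip": 1,"xyz": [4.5,-1,84],"angular": [0,0,0]},
    {"grip": 0.3,"xyz": [4.5,-1,84],"angular": [0,0,0]},
    {"grip": 0.1,"xyz": [4.5,-1,84],"angular": [0,0,0]},
    {"grip": 0.1,"xyz": [4.5,-1,84],"angular": [0,0,0]},
    {"grip": 0.1,"xyz": [4.5,-1,84],"angular": [0,0,0]},
    {"grip": 0.1,"xyz": [4.5,-1,84],"angular": [0,0,0]},
    {"grip": 0.1,"xyz": [4.5,-1,84],"angular": [0,0,0]},
    {"grip": 0.1,"xyz": [4.5,-1,84],"angular": [0,0,0]},
  ],
)

```text
time_s: 2.95
tcp_pos: [0.4982, -0.0136, 0.1568]
ee_rot: [[0.15, -0.989, 0.0], [-0.989, -0.15, 0.0], [-0.0, -0.0, -1.0]]
wrist_force: [-0.7, -0.2, 0.5]
gripper_width: 0.444
gripper_force: 0.0
```

Still closing.

Request:
move_arm(
  series=[
    {"grip": 0.1,"xyz": [0,0,0],"angular": [0,0,0]},
    {"grip": 0.1,"xyz": [0,0,0],"angular": [0,0,0]},
    {"grip": 0.1,"xyz": [0,0,0],"angular": [0,0,0]},
    {"grip": 0.1,"xyz": [0,0,0],"angular": [0,0,0]},
    {"grip": 0.1,"xyz": [0,0,0],"angular": [0,0,0]},
  ],
)

```text
time_s: 3.45
tcp_pos: [0.4984, -0.0136, 0.1566]
ee_rot: [[0.151, -0.989, 0.0], [-0.989, -0.151, -0.0], [0.0, -0.0, -1.0]]
wrist_force: [0.1, -0.7, -0.5]
gripper_width: 0.206
gripper_force: 29.8
```

Gripped. Now I'll swing it out along the circle about the pin.

Request:
move_arm(
  series=[
    {"grip": 0.1,"xyz": [0.5,0,-6.5],"angular": [0,0,0]},
    {"grip": 0.1,"xyz": [2,0,-13],"angular": [0,0,0]},
    {"grip": 0.1,"xyz": [4.5,0,-19],"angular": [0,0,0]},
    {"grip": 0.1,"xyz": [8,0,-24.5],"angular": [0,0,0]},
    {"grip": 0.1,"xyz": [12,0,-29.5],"angular": [0,0,0]},
    {"grip": 0.1,"xyz": [17,0,-33.5],"angular": [0,0,0]},
    {"grip": 0.1,"xyz": [22.5,0,-37],"angular": [0,0,0]},
    {"grip": 0.1,"xyz": [28.5,0,-39.5],"angular": [0,0,0]},
    {"grip": 0.1,"xyz": [34.5,0,-41.5],"angular": [0,0,0]},
    {"grip": 0.1,"xyz": [39,0,-42],"angular": [0,0,0]},
  ],
)

```text
time_s: 4.45
tcp_pos: [0.5046, -0.0511, 0.2005]
ee_rot: [[0.15, -0.989, 0.002], [-0.989, -0.15, 0.003], [-0.002, -0.003, -1.0]]
wrist_force: [-0.1, 9.0, 3.8]
gripper_width: 0.204
gripper_force: 30.0
```

Request:
move_arm(
  series=[
    {"grip": 0.1,"xyz": [2,0,0],"angular": [0,0,0]},
    {"grip": 0.1,"xyz": [2,0,0],"angular": [0,0,0]},
    {"grip": 0.1,"xyz": [2,0,0],"angular": [0,0,0]},
  ],
)

```text
time_s: 4.75
tcp_pos: [0.505, -0.0533, 0.2009]
ee_rot: [[0.15, -0.989, 0.003], [-0.989, -0.15, 0.002], [-0.001, -0.003, -1.0]]
wrist_force: [0.0, 6.6, 3.8]
gripper_width: 0.201
gripper_force: 30.0
```

```bash
python3 - <<'E'
from h import *;from station import r
s=r.sense();print(s["tcp_pos"],s["wrist_force"],s["joints"])
a=r.capture("top");b=r.capture("scene");np.savez("top1.npz",**a)
A=cv2.resize(a["img"][180:270,270:390],None,fx=3.3,fy=3.3);B=cv2.resize(b["img"][90:230,240:400],None,fx=2.4,fy=2.4)
h=max(A.shape[0],B.shape[0]);I=np.zeros((h,A.shape[1]+B.shape[1],3),np.uint8);I[:A.shape[0],:A.shape[1]]=A;I[:B.shape[0],A.shape[1]:]=B
cv2.imwrite("pics/ab1.png",I[:,:,::-1])
E
```

```text
[ 0.50496479 -0.05330456  0.20087899] [0.02251042 6.61138495 3.78870771] [ 12.27479277  12.97046405 -19.83786769  -0.08690438 -57.00629332
  -3.59447517]
```

View pics/ab1.png

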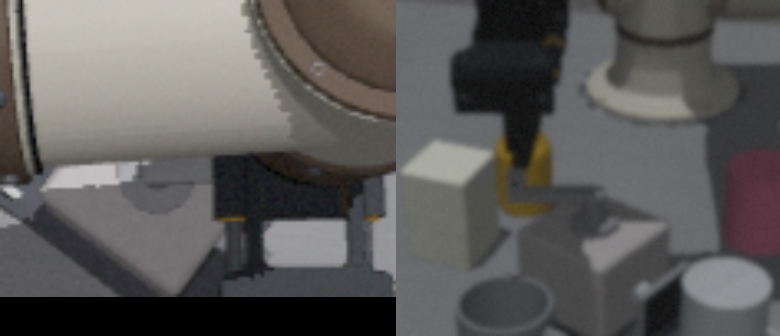

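The handle is upright in the fingers above the arm end (crop, around (520,130)), and the forces are small. I'll work out the crank circle table.

```bash
cat > circ.py <<'E'
from h import *;from station import r;import sys
A=np.array([.4925,.0105]);s=r.sense();R=np.array(s["ee_rot"])
if len(sys.argv)>3: A=A+np.array([float(sys.argv[3]),float(sys.argv[4])])/1000
v=(R.T@np.append(s["tcp_pos"][:2]-A,0))[:2]*1000;n=np.linalg.norm(v);print("r",n,"angle in tool",np.arctan2(v[1],v[0]))
R0=float(sys.argv[1]);st=float(sys.argv[2])
a=np.arctan2(v[1],v[0])
print([[*np.round(2*(R0*np.array([np.cos(a+k*st),np.sin(a+k*st)])-v))/2,0] for k in range(1,11)])
E
python3 circ.py 65 .15
```

```text
r 64.99471106867605 angle in tool -0.042231930397427335
[[np.float64(-0.5), np.float64(9.5), 0], [np.float64(-2.0), np.float64(19.5), 0], [np.float64(-5.5), np.float64(28.5), 0], [np.float64(-10.0), np.float64(37.0), 0], [np.float64(-15.5), np.float64(45.0), 0], [np.float64(-22.5), np.float64(52.0), 0], [np.float64(-30.0), np.float64(57.5), 0], [np.float64(-39.0), np.float64(62.5), 0], [np.float64(-48.0), np.float64(65.5), 0], [np.float64(-57.5), np.float64(67.5), 0]]
```

Request:
move_arm(
  series=[
    {"grip": 0.1,"xyz": [-0.5,9.5,0],"angular": [0,0,0]},
    {"grip": 0.1,"xyz": [-2,19.5,0],"angular": [0,0,0]},
    {"grip": 0.1,"xyz": [-5.5,28.5,0],"angular": [0,0,0]},
    {"grip": 0.1,"xyz": [-10,37,0],"angular": [0,0,0]},
    {"grip": 0.1,"xyz": [-15.5,45,0],"angular": [0,0,0]},
    {"grip": 0.1,"xyz": [-22.5,52,0],"angular": [0,0,0]},
  ],
)

```text
time_s: 5.45
tcp_pos: [0.4505, -0.042, 0.2018]
ee_rot: [[0.151, -0.989, 0.003], [-0.989, -0.151, -0.005], [0.005, -0.002, -1.0]]
wrist_force: [2.1, -8.0, 7.2]
gripper_width: 0.211
gripper_force: 29.9
```

```bash
python3 circ.py 65 .15; python3 -c "
from station import r;s=r.sense();print(s['wrist_force'],s['moment'],s['tcp_pos'])"
```

```text
r 67.19113477820996 angle in tool 0.8260246976450197
[[np.float64(-9.0), np.float64(4.5), 0], [np.float64(-17.5), np.float64(9.5), 0], [np.float64(-26.5), np.float64(13.0), 0], [np.float64(-36.0), np.float64(15.0), 0], [np.float64(-46.0), np.float64(15.5), 0], [np.float64(-55.5), np.float64(15.0), 0], [np.float64(-65.0), np.float64(12.5), 0], [np.float64(-74.0), np.float64(9.0), 0], [np.float64(-82.5), np.float64(4.0), 0], [np.float64(-90.0), np.float64(-2.0), 0]]
[ 2.14764515 -8.01850103  7.16919215] [-2.07223425 -0.24414545 -0.03720182] [ 0.45053646 -0.04197596  0.20180558]
```

```bash
python3 - <<'E'
import numpy as np
f=lambda a:65*np.array([np.cos(a),np.sin(a)])
for a0 in(.858,2.358):
    print(a0,[(round(a0+.15*k,2),*(np.round(2*(f(a0+.15*k)-f(a0)))/2).tolist()) for k in range(1,11)])
E
```

```text
0.858 [(1.01, -8.0, 6.0), (1.16, -16.5, 10.5), (1.31, -25.5, 13.5), (1.46, -35.0, 15.5), (1.61, -45.0, 16.0), (1.76, -54.5, 14.5), (1.91, -64.0, 12.0), (2.06, -73.0, 8.5), (2.21, -81.0, 3.0), (2.36, -88.5, -3.5)]
2.358 [(2.51, -6.5, -7.5), (2.66, -11.5, -15.5), (2.81, -15.5, -24.5), (2.96, -18.0, -34.0), (3.11, -19.0, -43.5), (3.26, -18.5, -53.5), (3.41, -16.5, -63.0), (3.56, -13.5, -72.0), (3.71, -9.0, -81.0), (3.86, -3.0, -88.5)]
```

Request:
move_arm(
  series=[
    {"grip": 0.1,"xyz": [-8,6,0],"angular": [0,0,0]},
    {"grip": 0.1,"xyz": [-16.5,10.5,0],"angular": [0,0,0]},
    {"grip": 0.1,"xyz": [-25.5,13.5,0],"angular": [0,0,0]},
    {"grip": 0.1,"xyz": [-35,15.5,0],"angular": [0,0,0]},
    {"grip": 0.1,"xyz": [-45,16,0],"angular": [0,0,0]},
    {"grip": 0.1,"xyz": [-54.5,14.5,0],"angular": [0,0,0]},
    {"grip": 0.1,"xyz": [-64,12,0],"angular": [0,0,0]},
    {"grip": 0.1,"xyz": [-73,8.5,0],"angular": [0,0,0]},
    {"grip": 0.1,"xyz": [-81,3,0],"angular": [0,0,0]},
    {"grip": 0.1,"xyz": [-88.5,-3.5,0],"angular": [0,0,0]},
  ],
)

```text
time_s: 6.45
tcp_pos: [0.4418, 0.0462, 0.2019]
ee_rot: [[0.152, -0.988, 0.006], [-0.988, -0.152, -0.005], [0.005, -0.005, -1.0]]
wrist_force: [5.6, -11.6, 2.4]
gripper_width: 0.207
gripper_force: 30.0
```

```bash
python3 circ.py 65 .15|head -1; python3 -c "
from station import r;s=r.sense();print(s['wrist_force'],s['moment'],s['tcp_pos'],s['joints'])"
```

```text
r 61.97959720066773 angle in tool 2.337410538630719
[  5.56066465 -11.63809753   2.41149776] [-3.49046197 -2.25643089 -0.07418399] [0.44184691 0.04622022 0.20187794] [ 27.31122004   6.61163715 -27.98111002   0.46259404 -55.24602055
 -18.84175013]
```

The tool is being pushed inward (about 11 N), so the axis estimate is a few mm off and the handle is being held tilted. I'll let go and re-grip to relax it.

Request:
move_arm(
  series=[
    {"grip": 0.45,"xyz": [0,0,0],"angular": [0,0,0]},
    {"grip": 0.45,"xyz": [0,0,0],"angular": [0,0,0]},
    {"grip": 0.45,"xyz": [0,0,0],"angular": [0,0,0]},
    {"grip": 0.45,"xyz": [0,0,0],"angular": [0,0,0]},
  ],
)

```text
time_s: 6.85
tcp_pos: [0.4391, 0.0479, 0.1986]
ee_rot: [[0.15, -0.989, -0.001], [-0.989, -0.15, -0.0], [0.0, 0.001, -1.0]]
wrist_force: [0.5, 0.3, -0.2]
gripper_width: 0.426
gripper_force: 0.0
```

```bash
python3 - <<'E'
from station import r;from h import *
s=r.sense();print(s['wrist_force'],s['tcp_pos'],s["gripper_width"])
c=r.capture("wrist");cv2.imwrite("pics/w2.png",c["img"][:,:,::-1]);c["p"]=s["tcp_pos"];c["R"]=s["ee_rot"];np.savez("w2.npz",**c)
E
```

```text
[ 0.50332018  0.27364358 -0.19552175] [0.4390565  0.04793308 0.19856922] 0.42622449256431816
```

View pics/w2.png

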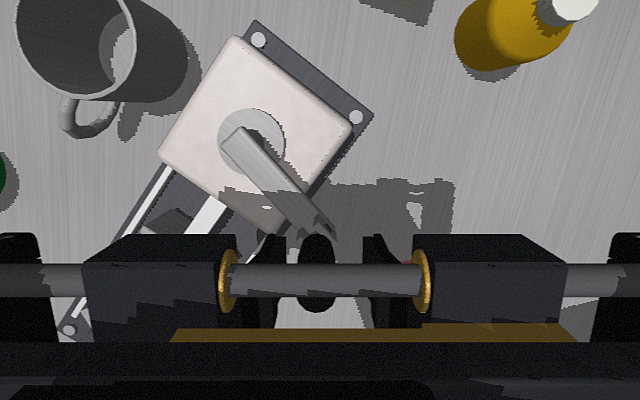

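The wrist view shows the neck disc centre at about (251,143), the gearbox-top corners at (237,37), (160,155), (278,235) and (352,125), the arm running from (236,136) to (322,225), and the handle's black end upright at (316,270) between the fingers. I'll refine the axis from these.

```bash
python3 - <<'E'
from h import *
c=dict(np.load("w2.npz"));H=c["hand_eye"];K=c["camera_matrix"]
T=np.eye(4);T[:3,:3]=c["R"];T[:3,3]=c["p"];M=T@H
def f(p,z):
    d=M[:3,:3]@np.linalg.inv(K)@[*p,1.];o=M[:3,3];return (o+d*(z-o[2])/d[2])[:2]
print("disc",f((251.5,143),.096))
C=[f(p,.095) for p in((237,37),(160,155),(278,235),(352,125))];print("gearbox",np.mean(C,0),[np.linalg.norm(C[i]-C[i-1]) for i in range(4)])
b=f((236,136),.131);e=f((324,230),.131);d=(e-b)/np.linalg.norm(e-b);print("arm",b,e,np.linalg.norm(e-b),d,"axis",b+.009*d)
print("handle tip", f((316,270),.206))
E
```

```text
disc [0.49382344 0.00820538]
gearbox [0.49047876 0.00681173] [np.float64(0.09064108886935442), np.float64(0.09300807313697841), np.float64(0.09695024643360792), np.float64(0.09301035758092972)]
arm [0.4964185  0.00138088] [0.43846202 0.04966429] 0.07543368634424966 [-0.7683103   0.64007756] axis [0.48950371 0.00714158]
handle tip [0.44303631 0.04098492]
```

Request:
move_arm(
  series=[
    {"grip": 0.45,"xyz": [0.5,-2,0],"angular": [0,0,0]},
    {"grip": 0.1,"xyz": [0.5,-2,0],"angular": [0,0,0]},
    {"grip": 0.1,"xyz": [0.5,-2,0],"angular": [0,0,0]},
    {"grip": 0.1,"xyz": [0.5,-2,0],"angular": [0,0,0]},
    {"grip": 0.1,"xyz": [0.5,-2,0],"angular": [0,0,0]},
    {"grip": 0.1,"xyz": [0.5,-2,0],"angular": [0,0,0]},
    {"grip": 0.1,"xyz": [0.5,-2,0],"angular": [0,0,0]},
  ],
)

```text
time_s: 7.6
tcp_pos: [0.4425, 0.0483, 0.1986]
ee_rot: [[0.151, -0.989, 0.002], [-0.989, -0.151, 0.0], [-0.0, -0.002, -1.0]]
wrist_force: [3.9, 0.1, -3.5]
gripper_width: 0.208
gripper_force: 30.0
```

```bash
python3 circ.py 65.5 .12 0 -3; python3 -c "
from station import r;s=r.sense();print(s['wrist_force'],s['moment'],s['tcp_pos'])"
```

```text
r 64.56395948693256 angle in tool 2.4060958634477188
[[np.float64(-5.5), np.float64(-5.5), 0], [np.float64(-9.5), np.float64(-12.0), 0], [np.float64(-13.0), np.float64(-19.5), 0], [np.float64(-15.5), np.float64(-27.0), 0], [np.float64(-17.0), np.float64(-34.5), 0], [np.float64(-17.5), np.float64(-42.5), 0], [np.float64(-17.5), np.float64(-50.0), 0], [np.float64(-16.0), np.float64(-58.0), 0], [np.float64(-14.0), np.float64(-65.5), 0], [np.float64(-10.5), np.float64(-72.5), 0]]
[ 3.86640326  0.07411887 -3.49283598] [-0.02195473 -1.33521353 -0.03680607] [0.44246604 0.04830579 0.19860551]
```

Request:
move_arm(
  series=[
    {"grip": 0.1,"xyz": [-5.5,-5.5,0],"angular": [0,0,0]},
    {"grip": 0.1,"xyz": [-9.5,-12,0],"angular": [0,0,0]},
    {"grip": 0.1,"xyz": [-13,-19.5,0],"angular": [0,0,0]},
    {"grip": 0.1,"xyz": [-15.5,-27,0],"angular": [0,0,0]},
    {"grip": 0.1,"xyz": [-17,-34.5,0],"angular": [0,0,0]},
    {"grip": 0.1,"xyz": [-17.5,-42.5,0],"angular": [0,0,0]},
    {"grip": 0.1,"xyz": [-17.5,-50,0],"angular": [0,0,0]},
    {"grip": 0.1,"xyz": [-16,-58,0],"angular": [0,0,0]},
    {"grip": 0.1,"xyz": [-14,-65.5,0],"angular": [0,0,0]},
    {"grip": 0.1,"xyz": [-10.5,-72.5,0],"angular": [0,0,0]},
  ],
)

```text
time_s: 8.6
tcp_pos: [0.5096, 0.0696, 0.1985]
ee_rot: [[0.15, -0.989, -0.006], [-0.989, -0.15, -0.0], [-0.001, 0.006, -1.0]]
wrist_force: [-4.9, 4.9, 4.9]
gripper_width: 0.21
gripper_force: 30.0
```

```bash
cat > st.py <<'E'
from h import *;from station import r;import sys
A=np.array([.4925,.0075]);s=r.sense();v=s["tcp_pos"][:2]-A;n=np.linalg.norm(v);u=v/n;t=np.array([u[1],-u[0]]);F=np.array(s["wrist_force"])[:2]
a=np.arctan2(v[1],v[0]);cr=(-np.radians(81.4)-a)%(2*np.pi)
print("t",s["time_s"],"r",n*1000,"crank",cr,"Frad",F@u,"Ftan",F@t,"Fz",s["wrist_force"][2],"m",s["moment"])
R=np.array(s["ee_rot"])[:2,:2];st=float(sys.argv[1]);Rc=float(sys.argv[2]) if len(sys.argv)>2 else 65.5
w=lambda k:R.T@(Rc*np.array([np.cos(a-k*st),np.sin(a-k*st)]))
print([(np.round(2*(w(k)-w(0)))/2).tolist() for k in range(1,11)])
E
python3 st.py .06; python3 - <<'E'
from h import *;from station import r
c=r.capture("top");np.savez("top2.npz",**c);cv2.imwrite("pics/t2.png",cv2.resize(c["img"][125:290,180:380,::-1],None,fx=3.6,fy=3.6))
E
```

```text
t 8.6 r 64.36173146067006 crank 3.560440637108238 Frad 3.3810375044455894 Ftan -6.021292807589461 Fz 4.876330764815043 m [1.32261009 1.74086363 0.02780861]
[[1.5, -3.5], [3.5, -7.0], [5.5, -10.5], [8.0, -13.5], [10.5, -16.5], [13.0, -19.5], [16.0, -22.0], [19.0, -24.5], [22.0, -27.0], [25.5, -29.0]]
```

View pics/t2.png

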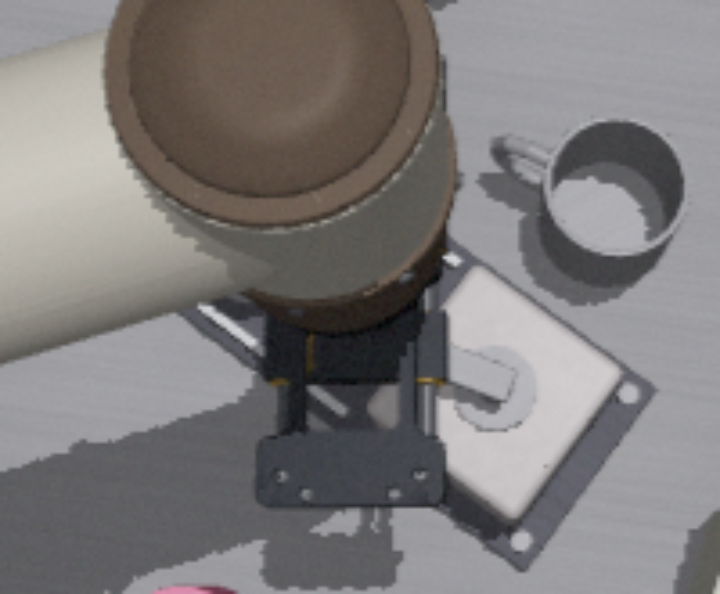

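The top view shows the crank arm pointing left at (490,375), with the gripper on the handle, jug and bottle undisturbed. To know where to slow down, I'll estimate the seat from the vee faces in the first top picture: crop lines (187,180)-(180,252) and (195,165)-(268,138).

```bash
python3 - <<'E'
from h import *
c=dict(np.load("top0.npz"));A=np.array([.4925,.0075]);Y=np.array([.479,.878])
for z in(.055,.067):
    p=[ray(c,(180+a/4,125+b/4),z)[:2] for a,b in((187,180),(180,252),(190,168),(268,138))]
    def L(a,b):
        d=(b-a)/np.linalg.norm(b-a);n=np.array([-d[1],d[0]])
        t=ray(c,(258.5,192),.094)[:2]
        if n@(t-a)<0:n=-n
        return n,n@a+.0365
    n1,k1=L(p[0],p[1]);n2,k2=L(p[2],p[3]);C=np.linalg.solve(np.array([n1,n2]),[k1,k2]);y=(C-A)@Y
    print(z,C,"y",y,"x off",(C-A)@np.array([.878,-.479]),"crank",(y-.0365-.070)/.014)
E
```

```text
0.055 [0.58459114 0.17206047] y 0.18859575163855422 x off 0.0020315543358099264 crank 5.863982259896729
0.067 [0.58157986 0.1690678 ] y 0.18452577925925992 x off 0.0008211386895348449 crank 5.573269947089994
```

Request:
move_arm(
  series=[
    {"grip": 0.1,"xyz": [1.5,-3.5,0],"angular": [0,0,0]},
    {"grip": 0.1,"xyz": [3.5,-7,0],"angular": [0,0,0]},
    {"grip": 0.1,"xyz": [5.5,-10.5,0],"angular": [0,0,0]},
    {"grip": 0.1,"xyz": [8,-13.5,0],"angular": [0,0,0]},
    {"grip": 0.1,"xyz": [10.5,-16.5,0],"angular": [0,0,0]},
    {"grip": 0.1,"xyz": [13,-19.5,0],"angular": [0,0,0]},
    {"grip": 0.1,"xyz": [16,-22,0],"angular": [0,0,0]},
  ],
)

```text
time_s: 9.35
tcp_pos: [0.5346, 0.0577, 0.1985]
ee_rot: [[0.15, -0.989, -0.003], [-0.989, -0.15, 0.001], [-0.002, 0.003, -1.0]]
wrist_force: [-4.1, 4.4, 3.6]
gripper_width: 0.206
gripper_force: 30.0
```

```bash
python3 st.py .04
```

```text
t 9.35 r 65.48352403635826 crank 3.9891143535353617 Frad 0.7520720820715336 Ftan -5.992385116974785 Fz 3.598965498617636 m [ 1.56511536  1.18152054 -0.02967306]
[[2.0, -1.5], [4.0, -3.5], [6.0, -5.0], [8.5, -6.5], [10.5, -7.5], [13.0, -9.0], [15.5, -10.0], [17.5, -11.0], [20.0, -12.0], [22.5, -13.0]]
```

Request:
move_arm(
  series=[
    {"grip": 0.1,"xyz": [2,-1.5,0],"angular": [0,0,0]},
    {"grip": 0.1,"xyz": [4,-3.5,0],"angular": [0,0,0]},
    {"grip": 0.1,"xyz": [6,-5,0],"angular": [0,0,0]},
    {"grip": 0.1,"xyz": [8.5,-6.5,0],"angular": [0,0,0]},
    {"grip": 0.1,"xyz": [10.5,-7.5,0],"angular": [0,0,0]},
    {"grip": 0.1,"xyz": [13,-9,0],"angular": [0,0,0]},
    {"grip": 0.1,"xyz": [15.5,-10,0],"angular": [0,0,0]},
    {"grip": 0.1,"xyz": [17.5,-11,0],"angular": [0,0,0]},
    {"grip": 0.1,"xyz": [20,-12,0],"angular": [0,0,0]},
    {"grip": 0.1,"xyz": [22.5,-13,0],"angular": [0,0,0]},
  ],
)

```text
time_s: 10.35
tcp_pos: [0.5513, 0.0387, 0.1984]
ee_rot: [[0.15, -0.989, -0.001], [-0.989, -0.15, 0.004], [-0.004, 0.001, -1.0]]
wrist_force: [-4.4, 10.5, 3.2]
gripper_width: 0.207
gripper_force: 30.0
```

```bash
python3 st.py .04
```

```text
t 10.35 r 66.59752904426809 crank 4.374297952709353 Frad 1.00600421214151 Ftan -11.29833401975687 Fz 3.226862130453165 m [3.5315906  1.42978321 0.05770887]
[[2.5, -1.0], [5.0, -1.5], [7.5, -2.0], [10.0, -2.5], [12.5, -3.0], [15.5, -3.5], [18.0, -3.5], [20.5, -3.5], [23.0, -3.5], [26.0, -3.5]]
```

Ftan jumped to 11 N. I'll check whether the tin is at the stop.

```bash
python3 - <<'E'
from h import *;from station import r
a=r.capture("scene");b=r.capture("wrist");s=r.sense();print(s["wrist_force"],s["tcp_pos"])
np.savez("sc3.npz",**a)
A=cv2.resize(a["img"][150:300,280:470],None,fx=2.6,fy=2.6);B=cv2.resize(b["img"],None,fx=.6,fy=.6)[:,40:340]
I=np.zeros((A.shape[0],A.shape[1]+B.shape[1],3),np.uint8);I[:,:A.shape[1]]=A;I[:B.shape[0],A.shape[1]:]=B
print(I.shape);cv2.imwrite("pics/sc3.png",I[:,:,::-1])
E
python3 st.py .015
```

```text
[-3.33591009  8.21316917  3.0898816 ] [0.55133529 0.03879105 0.19848296]
(390, 794, 3)
t 10.45 r 66.63873913942146 crank 4.373692136665203 Frad 0.911323549795628 Ftan -8.817819081257083 Fz 3.089881596949616 m [2.68609885 1.03800656 0.00656392]
[[1.0, -0.5], [2.0, -0.5], [3.0, -1.0], [3.5, -1.0], [4.5, -1.5], [5.5, -1.5], [6.5, -2.0], [7.5, -2.0], [8.5, -2.5], [9.5, -2.5]]
```

View pics/sc3.png

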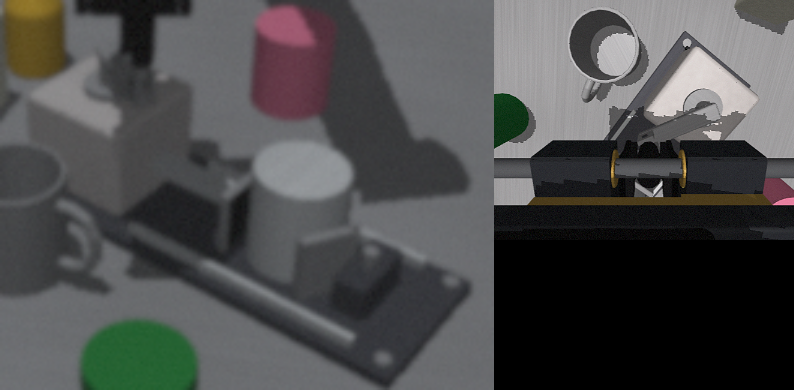

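The crop shows the tin between the jaw (235,210) and the vee plate (330,250), with its top centre at about (303,170). I'll measure the tin's position along the holder.

```bash
python3 - <<'E'
from h import *
A=np.array([.4925,.0075]);Y=np.array([.479,.878]);s=dict(np.load("sc3.npz"));s0=dict(np.load("scene0.npz"))
for n,c,P in(("now",s,(280+303/2.6,150+170/2.6)),("start",s0,(377.5,211))):
    im=c["img"]; 
    hsv=cv2.cvtColor(im,cv2.COLOR_RGB2HSV)
    m=((hsv[...,1]<40)&(hsv[...,2]>(115 if n=="now" else 115))).astype(np.uint8)*255;k=np.zeros_like(m);k[195:260,350:425]=m[195:260,350:425]
    nn,l,st,ce=cv2.connectedComponentsWithStats(k);i=1+st[1:,4].argmax()
    print(n,"blob",st[i],ce[i],"clicked y",(ray(c,P,.094)[:2]-A)@Y)
t=dict(np.load("top0.npz"));print("top start",(ray(t,(258.5,192.2),.094)[:2]-A)@Y)
for y in(.1655,.177,.1886): print(y,proj(s,np.append(A+Y*y,.094)))
print("jaw top centre at 4.37",proj(s,np.append(A+Y*(.070+14e-3*4.37),.072)), "start tin pred", proj(s0,np.append(A+Y*.139,.094)))
E
```

```text
now blob [378 203  38  24 717] [395.78800558 214.51464435] clicked y 0.18364324751063757
start blob [360 197  37  22 650] [377.88769231 207.36615385] clicked y 0.14786015553926873
top start 0.13875741222288335
0.1655 [387.76469121 212.39080764]
0.177 [392.88181954 214.65929104]
0.1886 [398.12239277 216.98249903]
jaw top centre at 4.37 [372.26915128 214.83074713] start tin pred [376.26030272 207.29077639]
```

Request:
move_arm(
  series=[
    {"grip": 0.1,"xyz": [1,-0.3,0],"angular": [0,0,0]},
    {"grip": 0.1,"xyz": [1,-0.3,0],"angular": [0,0,0]},
    {"grip": 0.1,"xyz": [1,-0.3,0],"angular": [0,0,0]},
  ],
)

```text
time_s: 10.75
tcp_pos: [0.5515, 0.0385, 0.1985]
ee_rot: [[0.15, -0.989, -0.002], [-0.989, -0.15, 0.005], [-0.005, 0.001, -1.0]]
wrist_force: [-3.9, 10.4, 3.4]
gripper_width: 0.211
gripper_force: 30.0
```

```bash
python3 st.py .015|head -1; python3 - <<'E'
from h import *
A=np.array([.4925,.0075]);Y=np.array([.479,.878]);t=dict(np.load("top0.npz"))
print("jaw start y",(ray(t,(180+416/4,125+338/4),.072)[:2]-A)@Y)
E
```

```text
t 10.75 r 66.64454471481018 crank 4.379076420228689 Frad 1.4045195482713284 Ftan -10.976507711847727 Fz 3.3754796750510314 m [3.32210479 1.31038751 0.02957684]
jaw start y 0.08253117285862703
```

It's at the stop: the jaw started at about 0.0825 (crank about 0.8), so the crank is really at about 5.2 and the tin at about 180 mm, and it's now stiff. The clamp is about 24-31 N. One small step more, then hold.

Request:
move_arm(
  series=[
    {"grip": 0.1,"xyz": [0.7,-0.2,0],"angular": [0,0,0]},
    {"grip": 0.1,"xyz": [0.7,-0.2,0],"angular": [0,0,0]},
    {"grip": 0.1,"xyz": [0.7,-0.2,0],"angular": [0,0,0]},
    {"grip": 0.1,"xyz": [0.7,-0.2,0],"angular": [0,0,0]},
  ],
)

```text
time_s: 11.15
tcp_pos: [0.5517, 0.0382, 0.1985]
ee_rot: [[0.151, -0.989, -0.002], [-0.989, -0.151, 0.005], [-0.005, 0.001, -1.0]]
wrist_force: [-3.9, 12.3, 2.9]
gripper_width: 0.21
gripper_force: 30.0
```

```bash
python3 st.py .015|head -1
```

```text
t 11.15 r 66.65317790692731 crank 4.383918165194513 Frad 2.1832982328695407 Ftan -12.722989726397197 Fz 2.9260344491437373 m [3.73012624 1.55815951 0.02628536]
```

Firm. Now I'll let go, open wide, and turn the tool 71° about the handle so the fingers straddle the arm's plane.

Request:
move_arm(
  series=[
    {"grip": 0.8,"xyz": [0,0,0],"angular": [0,0,0]},
    {"grip": 0.8,"xyz": [0,0,0],"angular": [0,0,0]},
    {"grip": 0.8,"xyz": [0,0,0],"angular": [0,0,0]},
    {"grip": 0.8,"xyz": [0,0,0],"angular": [0,0,0]},
    {"grip": 0.8,"xyz": [0,0,0],"angular": [0,0,0]},
    {"grip": 0.8,"xyz": [0,0,0],"angular": [0,0,0]},
    {"grip": 0.8,"xyz": [0,0,0],"angular": [0,0,0]},
  ],
)

```text
time_s: 11.85
tcp_pos: [0.553, 0.0348, 0.1985]
ee_rot: [[0.15, -0.989, -0.0], [-0.989, -0.15, -0.0], [0.0, 0.0, -1.0]]
wrist_force: [0.6, 0.3, -0.1]
gripper_width: 0.748
gripper_force: 0.0
```

```bash
python3 st.py .015|head -1;python3 -c "
from h import *;from station import r;s=r.sense();print(s['gripper_width'],s['tcp_pos'],s['joints'],togo(s,[.5517,.0382,.1985]))"
```

```text
t 11.85 r 66.37637217845766 crank 4.438260506378796 Frad 0.6880276979972271 Ftan -0.0642338572257086 Fz -0.05704389219958897 m [ 0.07815007 -0.07967957  0.01485889]
0.747544301468205 [0.55299259 0.03482159 0.19851769] [ 2.03675857e+01  1.75387850e+01 -1.37831705e+01  4.76295961e-03
 -5.86838824e+01 -1.17331974e+01] [-3.5  0.8  0. ]
```

Request:
move_arm(
  series=[
    {"grip": 0.9,"xyz": [-3.5,1,0],"angular": [0,0,0.14]},
    {"grip": 0.9,"xyz": [-3.5,1,0],"angular": [0,0,0.28]},
    {"grip": 0.9,"xyz": [-3.5,1,0],"angular": [0,0,0.42]},
    {"grip": 0.9,"xyz": [-3.5,1,0],"angular": [0,0,0.56]},
    {"grip": 0.9,"xyz": [-3.5,1,0],"angular": [0,0,0.7]},
    {"grip": 0.9,"xyz": [-3.5,1,0],"angular": [0,0,0.84]},
    {"grip": 0.9,"xyz": [-3.5,1,0],"angular": [0,0,0.98]},
    {"grip": 0.9,"xyz": [-3.5,1,0],"angular": [0,0,1.12]},
    {"grip": 0.9,"xyz": [-3.5,1,0],"angular": [0,0,1.243]},
    {"grip": 0.9,"xyz": [-3.5,1,0],"angular": [0,0,1.243]},
  ],
)

```text
time_s: 12.85
tcp_pos: [0.5515, 0.0382, 0.1985]
ee_rot: [[-0.887, -0.461, -0.0], [-0.461, 0.887, -0.0], [0.0, 0.0, -1.0]]
wrist_force: [0.0, 0.5, 0.2]
gripper_width: 0.899
gripper_force: 0.0
```

```bash
python3 - <<'E'
from station import r;from h import *
s=r.sense();print(s['wrist_force'],s['tcp_pos'],s["joints"],s["gripper_width"])
c=r.capture("wrist");cv2.imwrite("pics/w4.png",c["img"][:,:,::-1]);c["p"]=s["tcp_pos"];c["R"]=s["ee_rot"];np.savez("w4.npz",**c)
E
```

```text
[0.03081278 0.46810761 0.21032067] [0.55146215 0.03823488 0.19853331] [ 2.07691025e+01  1.74152295e+01 -1.39606046e+01 -5.81383927e-05
 -5.86255952e+01 -8.33293639e+01] 0.8988381133148586
```

View pics/w4.png

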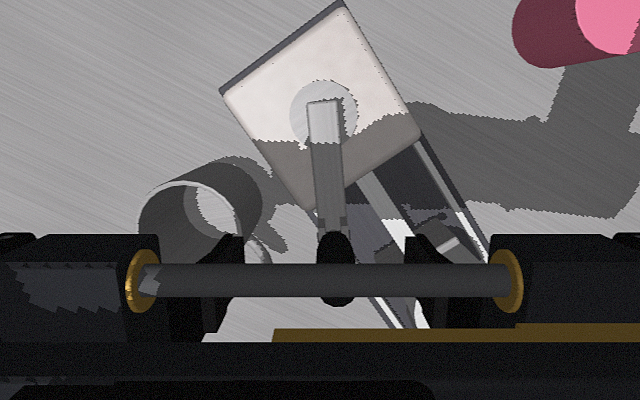

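The wrist view shows the arm from (323,102) to (333,232) and the handle tip at (334,262), right of the finger mid-line (about 325). I'll work out the offset and yaw.

```bash
python3 - <<'E'
from h import *
c=dict(np.load("w4.npz"));H=c["hand_eye"];K=c["camera_matrix"]
T=np.eye(4);T[:3,:3]=c["R"];T[:3,3]=c["p"];M=T@H;R=c["R"]
def f(p,z):
    d=M[:3,:3]@np.linalg.inv(K)@[*p,1.];o=M[:3,3];return o+d*(z-o[2])/d[2]
tl=lambda P:R.T@(P-c["p"])*1000
b=f((323,102),.131);e=f((333,232),.131);k=f((324,116),.096)
print("back",b,tl(b),"end",e,tl(e),"disc",k,tl(k));d=tl(e)-tl(b);print("len",np.linalg.norm(d),"yaw err",np.arctan2(-d[1],-d[0]))
print("tip",tl(f((334,265),.2065)), "grip", tl(f((334,240),.189)))
E
```

```text
back [0.48666112 0.00390442 0.131     ] [73.32898976 -0.60712634 67.53511649] end [0.55159741 0.04444743 0.131     ] [-2.98455012  5.45102882 67.53325603] disc [0.4936405  0.00820895 0.096     ] [ 6.51503630e+01 -3.19829591e-03  1.02534917e+02]
len 76.55362575703893 yaw err -0.0792189292417051
tip [ 9.95251094  3.80533919 -7.96643092] grip [13.81634571  4.27787749  9.53366621]
```

Request:
move_arm(
  series=[
    {"grip": 0.6,"xyz": [0,4.5,0],"angular": [0,0,-0.08]},
    {"grip": 0.1,"xyz": [0,4.5,0],"angular": [0,0,-0.08]},
    {"grip": 0.1,"xyz": [0,4.5,0],"angular": [0,0,-0.08]},
    {"grip": 0.1,"xyz": [0,4.5,0],"angular": [0,0,-0.08]},
    {"grip": 0.1,"xyz": [0,4.5,0],"angular": [0,0,-0.08]},
    {"grip": 0.1,"xyz": [0,4.5,0],"angular": [0,0,-0.08]},
    {"grip": 0.1,"xyz": [0,4.5,0],"angular": [0,0,-0.08]},
    {"grip": 0.1,"xyz": [0,4.5,0],"angular": [0,0,-0.08]},
    {"grip": 0.1,"xyz": [0,4.5,0],"angular": [0,0,-0.08]},
    {"grip": 0.1,"xyz": [0,4.5,0],"angular": [0,0,-0.08]},
  ],
)

```text
time_s: 13.9
tcp_pos: [0.5491, 0.0426, 0.1985]
ee_rot: [[-0.848, -0.53, -0.0], [-0.53, 0.848, 0.001], [0.0, 0.001, -1.0]]
wrist_force: [-1.6, 2.8, 1.0]
gripper_width: 0.207
gripper_force: 30.0
```

Request:
move_arm(
  series=[
    {"grip": 0.1,"xyz": [0,0,0],"angular": [0,0,0]},
    {"grip": 0.1,"xyz": [0,0,0],"angular": [0,0,0]},
    {"grip": 0.1,"xyz": [0,0,0],"angular": [0,0,0]},
  ],
)

```text
time_s: 14.2
tcp_pos: [0.5492, 0.0426, 0.1986]
ee_rot: [[-0.848, -0.53, -0.0], [-0.53, 0.848, 0.0], [-0.0, 0.001, -1.0]]
wrist_force: [-2.4, 4.0, 2.3]
gripper_width: 0.21
gripper_force: 30.0
```

Request:
move_arm(
  series=[
    {"grip": 0.1,"xyz": [5.5,1,0.5],"angular": [0,0,0]},
    {"grip": 0.1,"xyz": [11.5,1,2],"angular": [0,0,0]},
    {"grip": 0.1,"xyz": [17.5,1,4.5],"angular": [0,0,0]},
    {"grip": 0.1,"xyz": [23,1,8],"angular": [0,0,0]},
    {"grip": 0.1,"xyz": [28,1,12],"angular": [0,0,0]},
    {"grip": 0.1,"xyz": [32,1,17],"angular": [0,0,0]},
    {"grip": 0.1,"xyz": [35.5,1,22],"angular": [0,0,0]},
    {"grip": 0.1,"xyz": [38,1,28],"angular": [0,0,0]},
    {"grip": 0.1,"xyz": [40,1,34],"angular": [0,0,0]},
    {"grip": 0.1,"xyz": [40.5,1,40],"angular": [0,0,0]},
  ],
)

```text
time_s: 15.2
tcp_pos: [0.5127, 0.0196, 0.1594]
ee_rot: [[-0.848, -0.53, -0.003], [-0.53, 0.848, -0.003], [0.005, -0.001, -1.0]]
wrist_force: [-6.5, -3.1, 8.5]
gripper_width: 0.205
gripper_force: 30.0
```

```bash
python3 - <<'E'
from station import r;from h import *
s=r.sense();f=np.array(s["ee_rot"]).T@s["wrist_force"];print("F tool",f,s["tcp_pos"])
E
```

```text
F tool [ 7.2412057   0.80345198 -8.42391029] [0.51271839 0.01964736 0.15943025]
```

Request:
move_arm(
  series=[
    {"grip": 0.1,"xyz": [0.5,0,2],"angular": [0,0,0]},
    {"grip": 0.1,"xyz": [0.5,0,4],"angular": [0,0,0]},
    {"grip": 0.1,"xyz": [0.5,0,4],"angular": [0,0,0]},
    {"grip": 0.1,"xyz": [0.5,0,4],"angular": [0,0,0]},
  ],
)

```text
time_s: 15.6
tcp_pos: [0.5121, 0.0192, 0.1548]
ee_rot: [[-0.848, -0.53, -0.005], [-0.53, 0.848, -0.004], [0.006, -0.001, -1.0]]
wrist_force: [-5.3, -4.0, 6.0]
gripper_width: 0.205
gripper_force: 29.9
```

```bash
python3 - <<'E'
from station import r;from h import *
s=r.sense();f=np.array(s["ee_rot"]).T@s["wrist_force"];print("F tool",f,s["tcp_pos"])
E
```

```text
F tool [ 6.68315815 -0.56162828 -5.96492052] [0.5121193  0.0192127  0.15484331]
```

Request:
move_arm(
  series=[
    {"grip": 0.1,"xyz": [0,0,2],"angular": [0,0,0]},
    {"grip": 0.1,"xyz": [0,0,2],"angular": [0,0,0]},
    {"grip": 0.1,"xyz": [0,0,2],"angular": [0,0,0]},
  ],
)

```text
time_s: 15.9
tcp_pos: [0.5119, 0.0191, 0.1531]
ee_rot: [[-0.848, -0.53, -0.005], [-0.53, 0.848, -0.004], [0.006, -0.001, -1.0]]
wrist_force: [-6.5, -4.1, 7.8]
gripper_width: 0.203
gripper_force: 29.9
```

I'll open, rise, and check flatness by pressing gently from above with shut fingers.

Request:
move_arm(
  series=[
    {"grip": 0.6,"xyz": [0,0,0],"angular": [0,0,0]},
    {"grip": 0.6,"xyz": [0,0,0],"angular": [0,0,0]},
    {"grip": 0.6,"xyz": [0,0,0],"angular": [0,0,0]},
    {"grip": 0.6,"xyz": [0,0,0],"angular": [0,0,0]},
    {"grip": 0.6,"xyz": [0,0,-20],"angular": [0,0,0]},
    {"grip": 0.6,"xyz": [0,0,-50],"angular": [0,0,0]},
    {"grip": 0,"xyz": [5,0,-60],"angular": [0,0,0]},
    {"grip": 0,"xyz": [5,0,-60],"angular": [0,0,0]},
    {"grip": 0,"xyz": [5,0,-60],"angular": [0,0,0]},
    {"grip": 0,"xyz": [5,0,-60],"angular": [0,0,0]},
  ],
)

```text
time_s: 16.9
tcp_pos: [0.5091, 0.0186, 0.2112]
ee_rot: [[-0.848, -0.53, -0.003], [-0.53, 0.848, -0.001], [0.002, 0.001, -1.0]]
wrist_force: [0.1, -0.5, 0.1]
gripper_width: 0.322
gripper_force: 0.0
```

Request:
move_arm(
  series=[
    {"grip": 0,"xyz": [0,0,0],"angular": [0,0,0]},
    {"grip": 0,"xyz": [0,0,10],"angular": [0,0,0]},
    {"grip": 0,"xyz": [0,0,20],"angular": [0,0,0]},
    {"grip": 0,"xyz": [0,0,27],"angular": [0,0,0]},
    {"grip": 0,"xyz": [0,0,30],"angular": [0,0,0]},
    {"grip": 0,"xyz": [0,0,30],"angular": [0,0,0]},
  ],
)

```text
time_s: 17.5
tcp_pos: [0.5096, 0.0187, 0.1818]
ee_rot: [[-0.848, -0.53, -0.001], [-0.53, 0.848, -0.0], [0.001, 0.0, -1.0]]
wrist_force: [0.3, -0.1, -0.2]
gripper_width: 0.005
gripper_force: 0.0
```

Request:
move_arm(
  series=[
    {"grip": 0,"xyz": [0,0,3],"angular": [0,0,0]},
    {"grip": 0,"xyz": [0,0,5],"angular": [0,0,0]},
    {"grip": 0,"xyz": [0,0,6],"angular": [0,0,0]},
    {"grip": 0,"xyz": [0,0,6],"angular": [0,0,0]},
  ],
)

```text
time_s: 17.9
tcp_pos: [0.5099, 0.0187, 0.1767]
ee_rot: [[-0.848, -0.53, 0.0], [-0.53, 0.848, -0.0], [-0.0, -0.0, -1.0]]
wrist_force: [0.3, -0.2, 1.0]
gripper_width: 0.006
gripper_force: 0.5
```

Contact at tip height 151.7 mm, which is the flat height (151.5). I'll press a little harder, then retreat.

Request:
move_arm(
  series=[
    {"grip": 0,"xyz": [0,0,1.5],"angular": [0,0,0]},
    {"grip": 0,"xyz": [0,0,3],"angular": [0,0,0]},
    {"grip": 0,"xyz": [0,0,3],"angular": [0,0,0]},
  ],
)

```text
time_s: 18.2
tcp_pos: [0.5103, 0.0181, 0.1758]
ee_rot: [[-0.847, -0.531, 0.002], [-0.531, 0.847, -0.001], [-0.001, -0.002, -1.0]]
wrist_force: [-4.2, -3.0, 11.8]
gripper_width: -0.0
gripper_force: 5.8
```

Request:
move_arm(
  series=[
    {"grip": 0,"xyz": [0,0,-10],"angular": [0,0,0]},
    {"grip": 0,"xyz": [0,0,-50],"angular": [0,0,0]},
    {"grip": 0,"xyz": [0,0,-90],"angular": [0,0,0]},
    {"grip": 0,"xyz": [60,0,-110],"angular": [0,0,0]},
    {"grip": 0,"xyz": [110,0,-120],"angular": [0,0,0]},
    {"grip": 0,"xyz": [110,0,-120],"angular": [0,0,0]},
    {"grip": 0,"xyz": [110,0,-120],"angular": [0,0,0]},
  ],
)

```text
time_s: 18.9
tcp_pos: [0.4155, -0.0402, 0.2947]
ee_rot: [[-0.848, -0.529, 0.003], [-0.529, 0.848, 0.001], [-0.003, -0.001, -1.0]]
wrist_force: [1.0, 0.0, -0.6]
gripper_width: 0.006
gripper_force: 0.0
```

```bash
python3 - <<'E'
from h import *;from station import r
a=r.capture("scene");b=r.capture("top")
A=cv2.resize(a["img"][130:300,270:470],None,fx=2,fy=2);B=cv2.resize(b["img"][125:290,180:380],None,fx=2,fy=2)
I=np.zeros((340,800,3),np.uint8);I[:A.shape[0],:400]=A;I[:B.shape[0],400:]=B
cv2.imwrite("pics/end.png",I[:,:,::-1])
E
```

```text
(no output)
```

View pics/end.png

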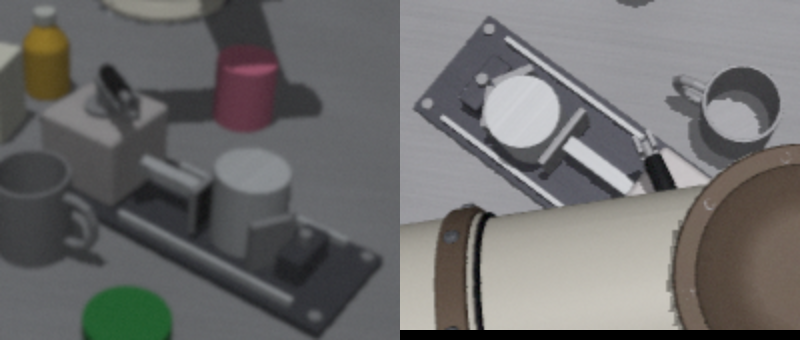

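The final view shows the tin at (520,110) seated between jaw and vee, the handle flat along the arm at (655,165), and the bystanders in place. Handing in.

```bash
python3 -c "
from station import r;print(r.finish_job())"
```

```text
the job is handed in; nothing more can be done
None
```

I clamped the tin against the stop, folded the handle flat and let go, and handed the job in at about 19 s; the hand-in gave no verdict. The cranking force suggests a grip of about 32–39 N, below the 60 N dent limit; I could not measure what was left after letting go. The last pictures show the tin seated and nothing else visibly moved, though the carton was only partly in view.

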